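# Set the bench charger's mode selector by clicks and start it

## Robot

A 6-joint arm with a two-finger parallel gripper is mounted at the origin on the work surface. World frame = base frame: x ahead of the robot, y to its left, z up, the work surface at z = 0. Lengths are in m, angles in rad, forces in N, time in s.
With the tool pointing down it reaches from about 0.35 to 0.875 m from the base axis. Payload 15.5 kg.
Tool frame: the origin (TCP) lies at the very end of the fingers, on their centre line; the grasp point (between the pads) lies 19 mm behind it; y points along the fingers, z is the direction in which the jaws open and shut, and the axes are right-handed (so a half turn about y gives the same grasp; the last joint's range is limited). The gripper opens to 85 mm and grips with 20 to 120 N. Pads are 22 mm wide; open, the fingers measure 114 mm over their backs; the gripper's body (76 mm by 85 mm) begins 54 mm behind the grasp point. The pads swing forward as they close: fully open they stand 13 mm farther back than shut.
Start: joints at [1.044, 0.494, 1.345, -0, 1.302, -0.096], TCP at [0.261, 0.568, 0.231] pointing down, gripper open.
Joint ranges: [-2.91, 2.91], [-0.82, 2.16], [0.22, 2.67], [-1.22, 4.37], [0.12, 2.79], [-3.08, 3.08]. Speed limits (rad/s): [1.89, 1.89, 2.57, 3.01, 3.01, 3.01].

## Interface

Orientations are given as a unit quaternion [x, y, z, w].
In Python, from rig import sense, snapshot, get_calibration, hand_in gives the robot as it stands.
- The arm moves only by the tool servo_tool, never from a script. Its argument "rows" is a list of rows, each an object with "linear": the shift along the tool's x, y, z as a fraction of full scale, a list of three; "rot": the turn, a rotation vector about the tool's x, y, z as a fraction of full scale, a list of three. A call has 1 to 12 rows; each row shifts and turns the commanded pose from where the row before left it, along the tool's axes as they then stand; what a row does not reach is not made up. Full scale, the value 1, is 40 cm for a shift and pi/4 rad for a turn. A row lasts 1/8 s, in which the tool goes at most 62.5 mm and 10.7 degrees, less where a joint would pass 70% of its speed; a pose out of reach is approached as far as the arm can. A call with a number of a shift or a turn outside -1 to 1 is refused whole. A call with a gripper value outside its range is refused whole. "hand" is the gripper's target within -1 to 1 (shut at 1, half-way at 0, fully open at -1), set as the call begins (left out, the last holds). The fingers move at their own pace and stop on an object; "force" is the grip in N (left out, the last holds). Time passes only in rows, so rows that do not move let the fingers close. It gives the time, the measured TCP pose, the force and the opening at its end, in the units of the state.
- sense(): the state, without advancing time (a new reading comes with each control period).
- snapshot(name): name is "side" or "top"; returns the picture (480x640x3 uint8, red, green, blue); there is no depth.
- get_calibration(name): a dict with "fovy" (degrees; the focal length in pixels is half the picture's height over the tangent of half this angle, whatever the lens; pixels are square), "cx", "cy" (the principal point, pixels), "R" (3x3) and "t" (3): a world point X has camera coordinates R X + t. Camera axes: x right, y down, z forward; pixel columns grow to the right and rows downward; lengths in m; the calibration is good to about 2 mm. A picture is of the moment at which its call begins. get_calibration takes no time and is no camera call.
- hand_in(): hands the job in, once; it reports no verdict.
The state is a dict: "t": time; "qpos": joint angles; "qd": joint speeds; "joint_efforts": joint torques, N m; "tcp_pos": TCP position; "eef_rot": TCP orientation; "ft_force": force on the tool from outside, world axes, zero at the start; "torque": the same for the moment, N m; "grip_width": opening from 0.0 (shut) to 1.0 (fully open).
Only numpy, scipy, OpenCV 4.12 (cv2) and the standard library are available. Lean on these libraries where they do the work, as an engineer would, in place of code of your own. Each camera call takes 0.05 s, during which the arm holds its last target. There are 200 camera calls.

## Task

Set the battery charger for the pack: with a fingertip, push the selector's pointer gently round, counting its clicks, to the sixth of its nine positions (counted clockwise from the anticlockwise end), without gripping it. Then press the large start button right down with a fingertip and let it come up again. Do not press start at any other position, leave the small button alone, and leave the loose things lying where they are.

Things in the scene. Friction and masses are not known exactly. Their poses are not given: they have to be found in the camera images.
- charger: bench battery charger, grey box fixed to the bench, 200 deep (its x) x 330 wide (its y) x 70 high, flat dark top panel; origin at the centre of its underside, x to its back, y to its left, z up. The selector is on the panel's left half, two push buttons on the right half, one behind the other.
- selector_axis (a point): where the selector's vertical axis meets the panel's top face, (0, 80, 70) mm in the charger's frame. Around it nine white dots, 8 mm across, 71 mm from the axis, 30 degrees apart, one per position: the first 120 degrees anticlockwise (from above) of the charger's +x, the fifth straight along +x (to the back), the sixth 30 degrees clockwise of +x, the ninth 120 degrees clockwise.
- pointer: the selector's black handle: a hub 42 mm across, 24 high, with one straight arm 12 mm wide that runs out to 58 mm from the axis; the arm's underside is 6 mm and its top 32 mm above the panel; a white line on top marks its outer end. Origin on the axis at panel height; x runs along the arm towards the dot it points at, z up.
- selector (a joint): turn of the selector, rad: 0 at the first position, growing clockwise from above, 0.5236 (30 degrees) a click; sixth 2.618, ninth (end stop) 4.189. Starts at the first, second or third. Sprung detents: about 0.06 N m (1 to 1.5 N near the arm's end) to leave a position; past half way it jumps to the next by itself, ahead of the finger, and rests there.
- start_top (a point): centre of the top face of the large round start button, black, 34 mm across in a steel collar, at (-45, -95) mm in the charger's frame, near the panel's front; pressed straight down
- start (a joint): press of the start button, m, 0 up, 0.006 fully down (5 N), springs back
- release (a joint): press of the small button, m, 0 up, 0.005 down; 18 mm across, at (55, -95) mm in the charger's frame, behind the start button; not to be pressed
- socket: loose steel wrench socket, 26 mm across, 30 high, standing on the charger's panel near its back edge; origin under its centre
- battery: loose battery pack, 75 x 110 x 63 high, to the left of the charger; origin under its centre
- spraycan: loose spray can, 56 mm across, 130 high, upright, to the right of the charger; origin under its centre
- tape: roll of tape lying flat, 90 mm across, 25 high, right of the charger near its back; origin under its centre
- driver: screwdriver lying in front of the charger, along the charger's y; origin under its middle
- jar: closed glass jar, 60 mm across, 70 high, left of the charger near its back; origin under its centre
- tapemeasure: pocket tape measure, 65 x 36 x 62 high, standing right of the charger near its front; origin under its centre

How it is judged:
By the outcome, as a careful person would: the job done as asked, in the order asked, and still so for the second after the job is handed in, with the robot touching nothing.
It also fails if it takes over 48 s, if anything falls off the work surface, if the arm or the gripper's body presses on something with over 40 N, if the wrist force passes 120 N, or if a joint passes its speed limit or range.

## Working session

There is one attempt and no reset: what is moved stays moved. The work goes in short steps, Python scripts to look and compute and a tool call to move; the robot and the scene stay as the last step left them, time stands still between calls to the robot, and variables do not carry over. Pictures are saved under pics/ and viewed, about 8 in all and at most 12, crops included, and the job is handed in when it is done.

Besides the shell and the picture viewer there is one more tool, called as name([rows], argument=value, ...), one row to a line, values as JSON. servo_tool: Moves the arm, as the interface text tells. Its arguments: {"type":"object","properties":{"rows":{"type":"array"},"hand":{"type":"number"},"force":{"type":"number"}},"required":["rows"]}

```bash
mkdir -p pics; python3 - <<'E'
from rig import *
import cv2
for n in("top","side"):
    cv2.imwrite(f"pics/{n}0.png",snapshot(n)[:,:,::-1]); c=get_calibration(n); print(n,c)
s=sense();print({k:s[k] for k in("t","tcp_pos","eef_rot","ft_force","grip_width")})
E
```

```text
top {'fovy': 57.95292594969014, 'cx': 321.65193538779823, 'cy': 236.6645381994151, 'R': array([[-0.00444619, -0.99982047, -0.01841908],
       [-0.98838605,  0.00719174, -0.15179362],
       [ 0.15189884,  0.01753026, -0.98824057]]), 't': array([0.05790083, 0.54612086, 1.00790865])}
side {'fovy': 52.06534889837524, 'cx': 330.86872979741133, 'cy': 237.51514703557734, 'R': array([[ 0.9407191 , -0.33911909,  0.00676843],
       [-0.17311995, -0.4972049 , -0.85018632],
       [ 0.2916797 ,  0.79861476, -0.52643843]]), 't': array([-0.5072382 ,  0.19375185,  0.72713701])}
{'t': 0.1, 'tcp_pos': array([0.26082413, 0.56764167, 0.23075182]), 'eef_rot': array([ 0.69112273, -0.15125848,  0.15102194, -0.69040758]), 'ft_force': array([-0.08322976,  0.59188534, -0.71400166]), 'grip_width': 1.0003654328426133}
```

View pics/top0.png

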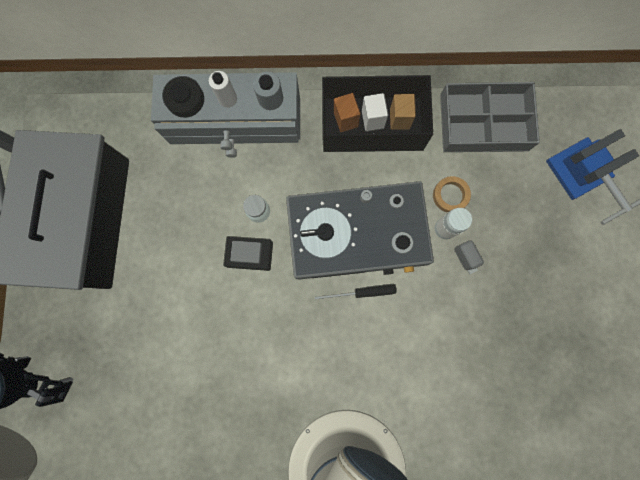

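View pics/side0.png

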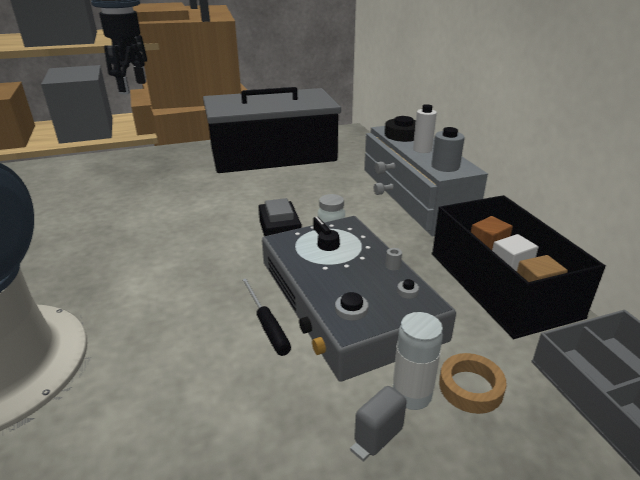

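The charger is near (360,230) in the top view. The pointer, at about (325,232), points left. The socket is at (366,196), start at (402,242) and the small button at (397,201). I'll enlarge this area.

```bash
python3 - <<'E'
import cv2
a=cv2.imread("pics/top0.png")[170:290,280:440]
cv2.imwrite("pics/c1.png",cv2.resize(a,None,fx=5,fy=5,interpolation=cv2.INTER_CUBIC))
E
```

```text
(no output)
```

View pics/c1.png

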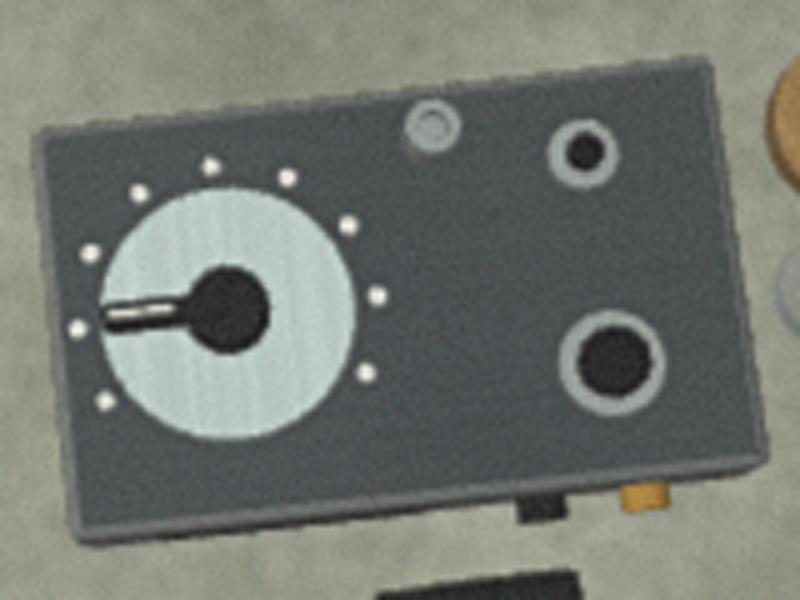

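```bash
cat > h.py <<'E'
import numpy as np
from rig import *
from scipy.optimize import least_squares
from scipy.spatial.transform import Rotation as Ro
def proj(n,X):
    c=get_calibration(n); f=240/np.tan(np.radians(c["fovy"]/2))
    p=np.atleast_2d(X)@np.array(c["R"]).T+c["t"]
    return p[:,:2]/p[:,2:]*f+[c["cx"],c["cy"]]
E
python3 - <<'E'
from h import *
px=np.array([(106,401),(78,328),(90,253),(139,193),(211,166),(287,177),(348,225),(378,296),(366,372)])/5+[280,170]-.4
ang=np.radians(120-30*np.arange(9))
P=np.c_[71*np.cos(ang),80+71*np.sin(ang),70+0*ang]/1000
# buttons' collars too
px=np.r_[px,np.array([(612,362),(583,153)])/5+[280,170]-.4]
P=np.r_[P,[[-.045,-.095,.073],[.055,-.095,.073]]]
T=lambda v,P:P@Ro.from_euler('z',v[2]).as_matrix().T+[v[0],v[1],0]
r=least_squares(lambda v:(proj("top",T(v,P))-px).ravel(),[.5,0,0])
v=r.x;print(v,np.degrees(v[2]),np.abs(r.fun).max().round(2)); np.save("v.npy",v)
q=T(v,np.array([[0,.08,.07],[-.045,-.095,.07]]));print(q)
# pointer angle: tip
for k in (1,2,3):
    a=np.radians(120-30*(k-1)); print(k,(proj("top",T(v,np.array([[.058*np.cos(a),.08+.058*np.sin(a),.102]])))-[280,170])*5)
print(Ro.from_quat(sense()["eef_rot"]).as_matrix().round(3), sense()["qpos"])
E
```

```text
[ 0.56203034 -0.03377316  0.10819538] 6.1991383820875 0.44
[[ 0.55339159  0.04575904  0.07      ]
 [ 0.52755199 -0.13307696  0.07      ]]
1 [[123.05318706 373.24750368]]
2 [[ 99.45225126 312.80605137]]
3 [[109.63631543 249.0534447 ]]
[[ 0.909 -0.001  0.418]
 [-0.418 -0.001  0.909]
 [-0.    -1.    -0.001]] [ 1.04452432e+00  4.94142755e-01  1.34605307e+00  9.46144979e-06
  1.30246206e+00 -9.54614813e-02]
```

Charger pose fits to 0.4 px, and the pointer is at the second position, so it needs four clicks. I'll shut the gripper, hover in front of the arm and turn the tool.

servo_tool([
  {"linear": [0.1085, 0.0125, -0.082], "rot": [0, 0, 0]},
  {"linear": [0.1085, 0.0125, -0.082], "rot": [0, 0, 0]},
  {"linear": [0.1085, 0.0125, -0.082], "rot": [0, 0, 0]},
  {"linear": [0.1085, 0.0125, -0.082], "rot": [0, 0, 0]},
  {"linear": [0.1085, 0.0125, -0.082], "rot": [0, 0, 0]},
  {"linear": [0.1085, 0.0125, -0.082], "rot": [0, 0, 0]},
  {"linear": [0.1085, 0.0125, -0.082], "rot": [0, 0, 0]},
  {"linear": [0.1085, 0.0125, -0.082], "rot": [0, 0, 0]},
  {"linear": [0.1085, 0.0125, -0.082], "rot": [0, 0, 0]},
  {"linear": [0.1085, 0.0125, -0.082], "rot": [0, 0, 0]},
], hand=1, force=40)

```text
t: 1.35
tcp_pos: [0.5189, 0.0869, 0.181]
eef_rot: [-0.691, 0.151, -0.151, 0.691]
ft_force: [1.2, -0.0, 0.1]
grip_width: 0.0
```

servo_tool([
  {"linear": [0, 0, 0], "rot": [0, -0.23, 0]},
  {"linear": [0, 0, 0], "rot": [0, -0.23, 0]},
  {"linear": [0, 0, 0], "rot": [0, -0.23, 0]},
  {"linear": [0, 0, 0], "rot": [0, 0, 0]},
])

```text
t: 1.85
tcp_pos: [0.5182, 0.0886, 0.1811]
eef_rot: [0.706, 0.039, -0.039, -0.706]
ft_force: [0.8, 0.1, 0.5]
grip_width: 0.001
```

```bash
cat >> h.py <<'E'
def rel():
    s=sense();R=Ro.from_quat(s["eef_rot"]).as_matrix();A=np.array([.5534,.0458,.07])
    d=np.array(s["tcp_pos"])-A;v=np.load("v.npy")
    print("t",round(s["t"],2),"tcp",np.round(s["tcp_pos"],4),"F",np.round(s["ft_force"],2),"M",np.round(s["torque"],3),"grip",round(s["grip_width"],3))
    print("zyaw",np.degrees(np.arctan2(R[1,2],R[0,2])).round(2),"finger about axis: r",np.hypot(*d[:2]).round(4),"ang",np.degrees(np.arctan2(d[1],d[0])).round(2),"h",d[2].round(4)," tool-frame x,z of finger",(R.T@d).round(4),"q",np.round(s["qpos"],2), "tilt",R[:,1].round(3))
    return s,R
E
python3 - <<'E'
from h import *
import cv2
rel()
for n,(x,y) in {"side":(240,150)}.items():
    cv2.imwrite(f"pics/{n}1.png",cv2.resize(snapshot(n)[y:y+150,x:x+200,::-1],None,fx=4,fy=4,interpolation=cv2.INTER_CUBIC))
E
```

```text
t 1.85 tcp [0.5182 0.0886 0.1811] F [0.77 0.05 0.54] M [ 0.016  0.04  -0.027] grip 0.001
zyaw 96.32 finger about axis: r 0.0554 ang 129.44 h 0.1111  tool-frame x,z of finger [-0.0303 -0.1111  0.0464] q [ 0.06  0.41  1.65 -0.    1.08 -1.63] tilt [-0. -0. -1.]
```

View pics/side1.png

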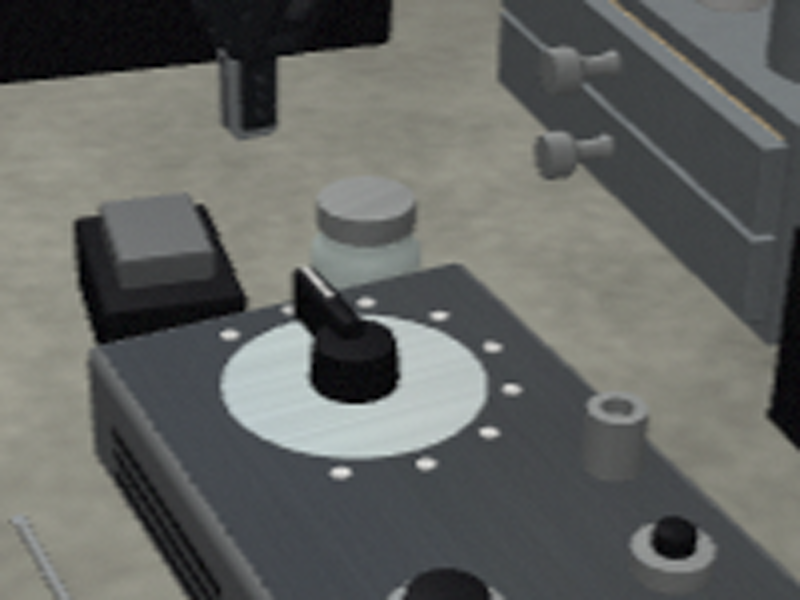

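servo_tool([
  {"linear": [0, 0.08, 0], "rot": [0, 0, 0]},
  {"linear": [0, 0.08, 0], "rot": [0, 0, 0]},
  {"linear": [0, 0.06, 0], "rot": [0, 0, 0]},
  {"linear": [0, 0.0225, 0], "rot": [0, 0, 0]},
  {"linear": [0, 0, 0], "rot": [0, 0, 0]},
  {"linear": [0.01, 0, 0], "rot": [0, 0, 0]},
  {"linear": [0.01, 0, 0], "rot": [0, 0, 0]},
  {"linear": [0.01, 0, 0], "rot": [0, 0, 0]},
  {"linear": [0, 0, 0], "rot": [0, 0, 0]},
])

```text
t: 3.02
tcp_pos: [0.5306, 0.09, 0.0845]
eef_rot: [0.706, 0.039, -0.039, -0.706]
ft_force: [-1.5, -0.6, 0.7]
grip_width: 0.001
```

```bash
python3 -c "from h import *;rel()"
```

```text
t 3.02 tcp [0.5306 0.09   0.0845] F [-1.49 -0.6   0.65] M [0.046 0.096 0.026] grip 0.001
zyaw 96.36 finger about axis: r 0.0497 ang 117.26 h 0.0145  tool-frame x,z of finger [-0.0177 -0.0145  0.0464] q [ 0.06  0.57  1.72 -0.    0.86 -1.62] tilt [ 0. -0. -1.]
```

servo_tool([
  {"linear": [0.005, 0, 0.0018], "rot": [0, 0.0556, 0]},
  {"linear": [0.005, 0, 0.0018], "rot": [0, 0.0556, 0]},
  {"linear": [0.005, 0, 0.0018], "rot": [0, 0.0556, 0]},
  {"linear": [0.005, 0, 0.0018], "rot": [0, 0.0556, 0]},
  {"linear": [0.005, 0, 0.0018], "rot": [0, 0.0556, 0]},
  {"linear": [0.005, 0, 0.0018], "rot": [0, 0.0556, 0]},
  {"linear": [0.005, 0, 0.0018], "rot": [0, 0.0556, 0]},
  {"linear": [0.005, 0, 0.0018], "rot": [0, 0.0556, 0]},
  {"linear": [0, 0, 0], "rot": [0, 0, 0]},
])

```text
t: 4.15
tcp_pos: [0.5465, 0.0951, 0.0843]
eef_rot: [-0.702, 0.084, -0.084, 0.702]
ft_force: [0.4, -0.3, 0.0]
grip_width: -0.001
```

```bash
cat > look.py <<'E'
from h import *
import cv2,sys
rel()
o=[]
for n,(x,y) in {"side":(270,190),"top":(280,190)}.items():
    o.append(cv2.resize(snapshot(n)[y:y+80,x:x+100,::-1],None,fx=4,fy=4,interpolation=cv2.INTER_CUBIC))
cv2.imwrite(f"pics/{sys.argv[1]}.png",np.hstack(o))
E
python3 look.py k1
```

```text
t 4.15 tcp [0.5465 0.0951 0.0843] F [ 0.36 -0.26  0.02] M [-0.041  0.028  0.014] grip -0.001
zyaw 76.36 finger about axis: r 0.0497 ang 97.94 h 0.0143  tool-frame x,z of finger [-0.0183 -0.0143  0.0462] q [ 0.06  0.58  1.67  0.    0.88 -1.27] tilt [ 0.  0. -1.]
```

View pics/k1.png

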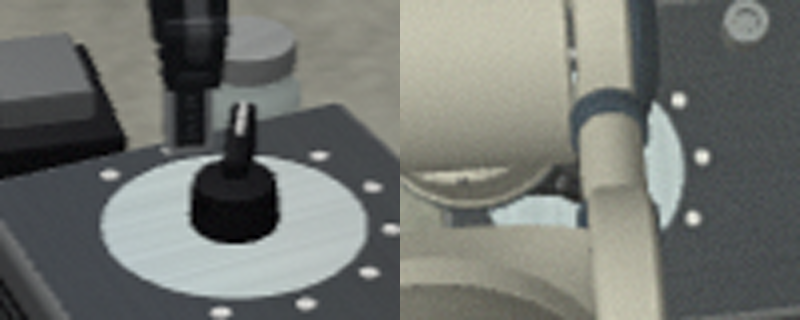

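The side view shows the pointer has jumped one click and stands free of the finger, and the force is near zero. The top view is hidden by the arm. Next click.

servo_tool([
  {"linear": [0.0051, 0, 0.0018], "rot": [0, 0.0556, 0]},
  {"linear": [0.0051, 0, 0.0018], "rot": [0, 0.0556, 0]},
  {"linear": [0.0051, 0, 0.0018], "rot": [0, 0.0556, 0]},
  {"linear": [0.0051, 0, 0.0018], "rot": [0, 0.0556, 0]},
  {"linear": [0.0051, 0, 0.0018], "rot": [0, 0.0556, 0]},
  {"linear": [0.0051, 0, 0.0018], "rot": [0, 0.0556, 0]},
  {"linear": [0.0051, 0, 0.0018], "rot": [0, 0.0556, 0]},
  {"linear": [0.0051, 0, 0.0018], "rot": [0, 0.0556, 0]},
  {"linear": [0.0051, 0, 0.0018], "rot": [0, 0.0556, 0]},
  {"linear": [0.0051, 0, 0.0018], "rot": [0, 0.0556, 0]},
  {"linear": [0.0051, 0, 0.0018], "rot": [0, 0.0556, 0]},
  {"linear": [0.0051, 0, 0.0018], "rot": [0, 0.0556, 0]},
])

```text
t: 5.75
tcp_pos: [0.5717, 0.0914, 0.0843]
eef_rot: [0.656, -0.263, 0.263, -0.656]
ft_force: [-0.2, -0.9, -0.1]
grip_width: -0.001
```

```bash
python3 look.py k2
```

```text
t 5.75 tcp [0.5717 0.0914 0.0843] F [-0.23 -0.89 -0.08] M [-0.024 -0.084 -0.04 ] grip -0.001
zyaw 46.3 finger about axis: r 0.0492 ang 68.09 h 0.0143  tool-frame x,z of finger [-0.0183 -0.0143  0.0457] q [ 0.06  0.61  1.61 -0.    0.92 -0.75] tilt [-0. -0. -1.]
```

View pics/k2.png

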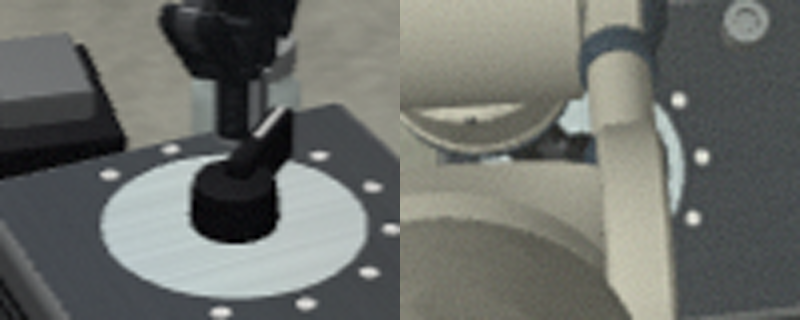

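The pointer is now at the fourth position. Next click, the fifth.

servo_tool([
  {"linear": [0.0051, 0, 0.0019], "rot": [0, 0.0556, 0]},
  {"linear": [0.0051, 0, 0.0019], "rot": [0, 0.0556, 0]},
  {"linear": [0.0051, 0, 0.0019], "rot": [0, 0.0556, 0]},
  {"linear": [0.0051, 0, 0.0019], "rot": [0, 0.0556, 0]},
  {"linear": [0.0051, 0, 0.0019], "rot": [0, 0.0556, 0]},
  {"linear": [0.0051, 0, 0.0019], "rot": [0, 0.0556, 0]},
  {"linear": [0.0051, 0, 0.0019], "rot": [0, 0.0556, 0]},
  {"linear": [0.0051, 0, 0.0019], "rot": [0, 0.0556, 0]},
  {"linear": [0.0051, 0, 0.0019], "rot": [0, 0.0556, 0]},
  {"linear": [0.0051, 0, 0.0019], "rot": [0, 0.0556, 0]},
  {"linear": [0.0051, 0, 0.0019], "rot": [0, 0.0556, 0]},
  {"linear": [0.0051, 0, 0.0019], "rot": [0, 0.0556, 0]},
])

```text
t: 7.35
tcp_pos: [0.5923, 0.0759, 0.0843]
eef_rot: [0.566, -0.424, 0.424, -0.566]
ft_force: [0.1, -0.8, 0.1]
grip_width: 0.002
```

```bash
python3 look.py k3
```

```text
t 7.35 tcp [0.5923 0.0759 0.0843] F [ 0.1  -0.77  0.14] M [ 0.005 -0.03  -0.003] grip 0.002
zyaw 16.33 finger about axis: r 0.0492 ang 37.73 h 0.0143  tool-frame x,z of finger [-0.018  -0.0143  0.0458] q [ 0.03  0.63  1.57 -0.    0.95 -0.26] tilt [-0. -0. -1.]
```

View pics/k3.png

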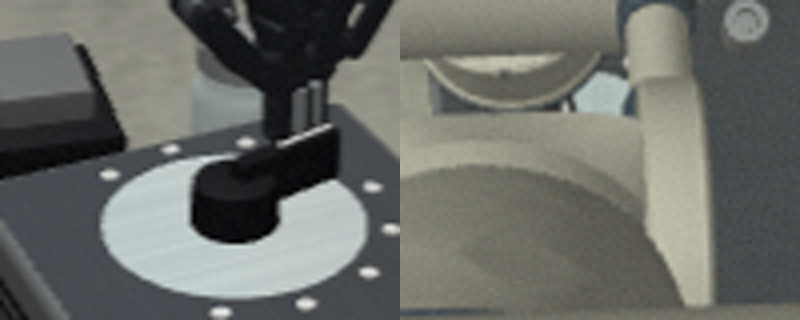

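```bash
python3 - <<'E'
from h import *
v=np.load("v.npy")
for k in range(2,8):
    a=np.radians(120-30*(k-1)); P=np.array([[r*np.cos(a),.08+r*np.sin(a),z] for r,z in((.058,.102),(.071,.07))])@Ro.from_euler('z',v[2]).as_matrix().T+[v[0],v[1],0]
    print(k,((proj("side",P)-[270,190])*4).round().tolist())
E
```

```text
2 [[186.0, 106.0], [175.0, 152.0]]
3 [[249.0, 100.0], [250.0, 145.0]]
4 [[310.0, 111.0], [323.0, 158.0]]
5 [[355.0, 136.0], [377.0, 189.0]]
6 [[371.0, 170.0], [397.0, 232.0]]
7 [[352.0, 204.0], [375.0, 275.0]]
```

Projection shows the k3 tip (335,127) lies between positions 4 (310,111) and 5 (355,136). I'll let it settle and look again.

servo_tool([
  {"linear": [0, 0, 0], "rot": [0, 0, 0]},
  {"linear": [0, 0, 0], "rot": [0, 0, 0]},
])

```text
t: 7.7
tcp_pos: [0.5924, 0.076, 0.0843]
eef_rot: [0.566, -0.424, 0.424, -0.566]
ft_force: [-0.2, -0.6, -0.2]
grip_width: 0.0
```

```bash
python3 look.py k4
```

```text
t 7.7 tcp [0.5924 0.076  0.0843] F [-0.21 -0.55 -0.2 ] M [ 0.023 -0.038  0.   ] grip 0.0
zyaw 16.37 finger about axis: r 0.0493 ang 37.79 h 0.0143  tool-frame x,z of finger [-0.018  -0.0143  0.0459] q [ 0.03  0.63  1.57  0.    0.95 -0.26] tilt [-0.  0. -1.]
```

View pics/k4.png

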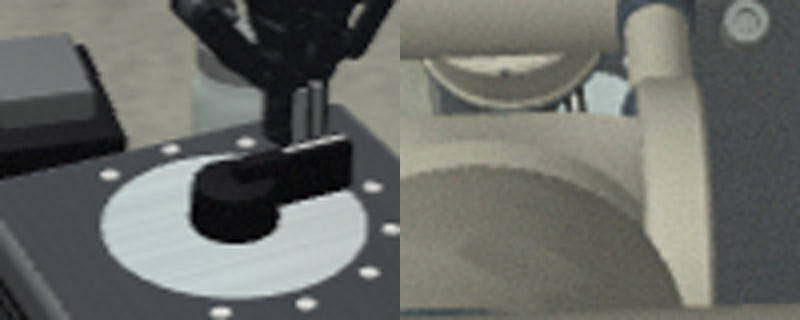

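It has now settled at the fifth position (tip at about (350,137)). Last click.

servo_tool([
  {"linear": [0.0051, 0, 0.0019], "rot": [0, 0.0556, 0]},
  {"linear": [0.0051, 0, 0.0019], "rot": [0, 0.0556, 0]},
  {"linear": [0.0051, 0, 0.0019], "rot": [0, 0.0556, 0]},
  {"linear": [0.0051, 0, 0.0019], "rot": [0, 0.0556, 0]},
  {"linear": [0.0051, 0, 0.0019], "rot": [0, 0.0556, 0]},
  {"linear": [0.0051, 0, 0.0019], "rot": [0, 0.0556, 0]},
  {"linear": [0.0051, 0, 0.0019], "rot": [0, 0.0556, 0]},
  {"linear": [0.0051, 0, 0.0019], "rot": [0, 0.0556, 0]},
  {"linear": [0.0051, 0, 0.0019], "rot": [0, 0.0556, 0]},
  {"linear": [0.0051, 0, 0.0019], "rot": [0, 0.0556, 0]},
  {"linear": [0.0051, 0, 0.0019], "rot": [0, 0.0556, 0]},
  {"linear": [0.0051, 0, 0.0019], "rot": [0, 0.0556, 0]},
])

```text
t: 9.3
tcp_pos: [0.6026, 0.0521, 0.0843]
eef_rot: [0.436, -0.556, 0.556, -0.436]
ft_force: [-0.1, -0.8, -0.3]
grip_width: 0.001
```

servo_tool([
  {"linear": [0, 0, 0], "rot": [0, 0, 0]},
  {"linear": [0, 0, 0], "rot": [0, 0, 0]},
  {"linear": [0, 0, 0], "rot": [0, 0, 0]},
])

```text
t: 9.68
tcp_pos: [0.6025, 0.0522, 0.0843]
eef_rot: [-0.437, 0.556, -0.556, 0.437]
ft_force: [-1.1, -0.4, -0.8]
grip_width: -0.002
```

```bash
python3 look.py k5
```

```text
t 9.68 tcp [0.6025 0.0522 0.0843] F [-1.12 -0.38 -0.77] M [-0.    -0.002  0.024] grip -0.002
zyaw -13.68 finger about axis: r 0.0496 ang 7.47 h 0.0143  tool-frame x,z of finger [-0.0179 -0.0143  0.0462] q [-0.01  0.64  1.55  0.    0.96  0.23] tilt [-0.  0. -1.]
```

View pics/k5.png

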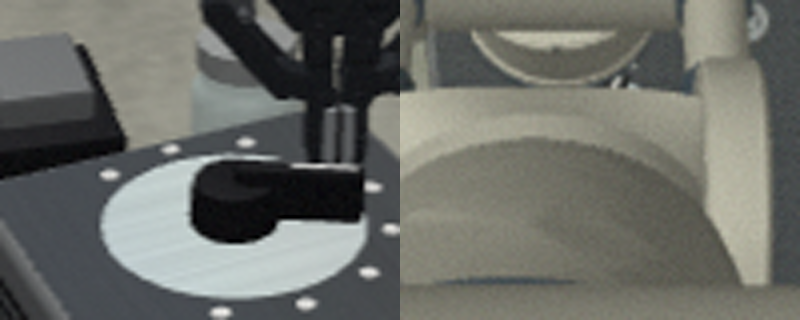

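The tip at about (363,168) matches position 6 (371,170). I'll back off, lift and go over the start button.

servo_tool([
  {"linear": [-0.0125, 0, 0], "rot": [0, 0, 0]},
  {"linear": [-0.0125, 0, 0], "rot": [0, 0, 0]},
  {"linear": [0, -0.08, 0], "rot": [0, 0, 0]},
  {"linear": [0, -0.1, 0], "rot": [0, 0, 0]},
  {"linear": [0, -0.07, 0], "rot": [0, 0, 0]},
  {"linear": [0.104, 0, -0.0145], "rot": [0, 0, 0]},
  {"linear": [0.104, 0, -0.0145], "rot": [0, 0, 0]},
  {"linear": [0.104, 0, -0.0145], "rot": [0, 0, 0]},
  {"linear": [0.104, 0, -0.0145], "rot": [0, 0, 0]},
  {"linear": [0.104, 0, -0.0145], "rot": [0, 0, 0]},
  {"linear": [0, 0, 0], "rot": [0, 0, 0]},
  {"linear": [0, 0, 0], "rot": [0, 0, 0]},
])

```text
t: 11.28
tcp_pos: [0.5277, -0.1329, 0.1843]
eef_rot: [-0.437, 0.556, -0.556, 0.437]
ft_force: [0.9, 0.1, -0.1]
grip_width: -0.004
```

```bash
python3 - <<'E'
from h import *
import cv2
s,R=rel(); print("to go tool mm",(R.T@(np.array([.5276,-.1331,.1])-s["tcp_pos"])*1000).round(1))
a=snapshot("side")[190:340,260:440,::-1]
cv2.imwrite("pics/b1.png",cv2.resize(a,None,fx=4,fy=4,interpolation=cv2.INTER_CUBIC))
v=np.load("v.npy")
for z in (.07,.075,.08,.085,.09):
    P=np.array([[-.045,-.095,z]])@Ro.from_euler('z',v[2]).as_matrix().T+[v[0],v[1],0]
    print(z,((proj("side",P)-[260,190])*4).round())
E
```

```text
t 11.28 tcp [ 0.5277 -0.1329  0.1843] F [ 0.93  0.08 -0.1 ] M [-0.021  0.043 -0.039] grip -0.004
zyaw -13.74 finger about axis: r 0.1805 ang -98.2 h 0.1143  tool-frame x,z of finger [ 0.1797 -0.1144  0.0174] q [-0.36  0.43  1.6   0.    1.1  -0.12] tilt [ 0.  0. -1.]
to go tool mm [ 0.2 84.3 -0. ]
0.07 [[376. 481.]]
0.075 [[376. 470.]]
0.08 [[377. 460.]]
0.085 [[377. 449.]]
0.09 [[377. 439.]]
```

View pics/b1.png

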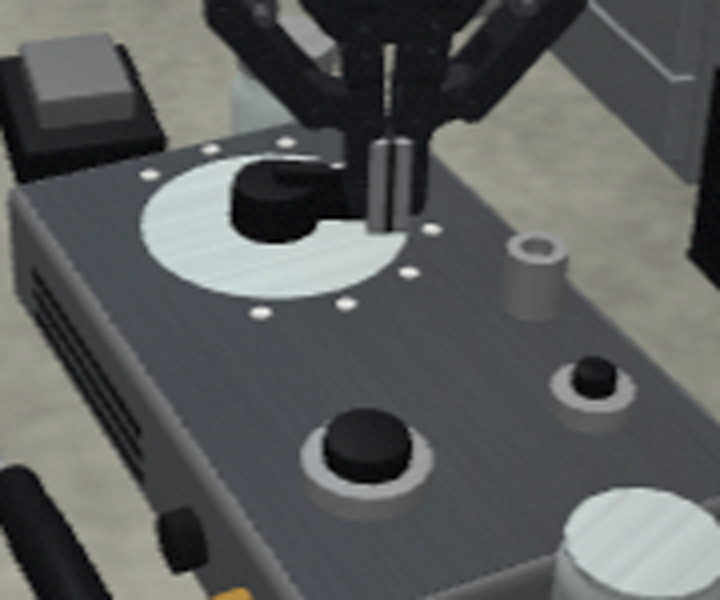

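The button top is at about (367,430), so z ≈ 0.091, well proud of its collar. I'll descend to z 0.100 and then go down finely.

servo_tool([
  {"linear": [0, 0.08, 0], "rot": [0, 0, 0]},
  {"linear": [0, 0.08, 0], "rot": [0, 0, 0]},
  {"linear": [0, 0.04, 0], "rot": [0, 0, 0]},
  {"linear": [0, 0.0125, 0], "rot": [0, 0, 0]},
  {"linear": [0, 0.005, 0], "rot": [0, 0, 0]},
  {"linear": [0, 0.005, 0], "rot": [0, 0, 0]},
  {"linear": [0, 0.005, 0], "rot": [0, 0, 0]},
  {"linear": [0, 0.005, 0], "rot": [0, 0, 0]},
  {"linear": [0, 0, 0], "rot": [0, 0, 0]},
  {"linear": [0, 0, 0], "rot": [0, 0, 0]},
])

```text
t: 12.58
tcp_pos: [0.5276, -0.1334, 0.0914]
eef_rot: [0.437, -0.556, 0.556, -0.437]
ft_force: [1.0, -0.8, 1.8]
grip_width: 0.001
```

servo_tool([
  {"linear": [0, 0.005, 0], "rot": [0, 0, 0]},
  {"linear": [0, 0, 0], "rot": [0, 0, 0]},
])

```text
t: 12.82
tcp_pos: [0.5276, -0.1334, 0.0892]
eef_rot: [0.437, -0.556, 0.556, -0.437]
ft_force: [0.5, -0.5, 3.5]
grip_width: 0.001
```

servo_tool([
  {"linear": [0, 0.005, 0], "rot": [0, 0, 0]},
  {"linear": [0, 0, 0], "rot": [0, 0, 0]},
])

```text
t: 13.08
tcp_pos: [0.5276, -0.1334, 0.0872]
eef_rot: [0.437, -0.556, 0.556, -0.437]
ft_force: [1.1, -1.5, 4.1]
grip_width: -0.0
```

servo_tool([
  {"linear": [0, 0.0025, 0], "rot": [0, 0, 0]},
  {"linear": [0, 0, 0], "rot": [0, 0, 0]},
])

```text
t: 13.32
tcp_pos: [0.5276, -0.1334, 0.0863]
eef_rot: [0.437, -0.556, 0.556, -0.437]
ft_force: [1.4, -1.0, 4.4]
grip_width: 0.002
```

Still on the spring, so I'll go on to the stop.

servo_tool([
  {"linear": [0, 0.0025, 0], "rot": [0, 0, 0]},
  {"linear": [0, 0, 0], "rot": [0, 0, 0]},
])

```text
t: 13.58
tcp_pos: [0.5276, -0.1334, 0.0859]
eef_rot: [0.437, -0.556, 0.556, -0.437]
ft_force: [-0.4, -0.3, 15.8]
grip_width: 0.003
```

servo_tool([
  {"linear": [0, 0.0025, 0], "rot": [0, 0, 0]},
  {"linear": [0, 0, 0], "rot": [0, 0, 0]},
])

```text
t: 13.82
tcp_pos: [0.5277, -0.1334, 0.0856]
eef_rot: [0.436, -0.556, 0.557, -0.437]
ft_force: [-5.6, 0.8, 30.9]
grip_width: 0.003
```

It's at the stop: the force rose sharply after about 6 mm of travel. I'll lift clear.

servo_tool([
  {"linear": [0, -0.015, 0], "rot": [0, 0, 0]},
  {"linear": [0, -0.03, 0], "rot": [0, 0, 0]},
  {"linear": [0, -0.1, 0], "rot": [0, 0, 0]},
  {"linear": [0, -0.12, 0], "rot": [0, 0, 0]},
  {"linear": [0, -0.12, 0], "rot": [0, 0, 0]},
  {"linear": [0, 0, -0.1], "rot": [0, 0, 0]},
  {"linear": [0, 0, -0.1], "rot": [0, 0, 0]},
  {"linear": [0, 0, 0], "rot": [0, 0, 0]},
  {"linear": [0, 0, 0], "rot": [0, 0, 0]},
  {"linear": [0, 0, 0], "rot": [0, 0, 0]},
])

```text
t: 15.08
tcp_pos: [0.4504, -0.1146, 0.2383]
eef_rot: [0.437, -0.556, 0.556, -0.437]
ft_force: [-0.2, 0.6, 0.0]
grip_width: -0.002
```

```bash
python3 - <<'E'
from h import *
import cv2
rel()
a=cv2.resize(snapshot("side")[180:380,230:510,::-1],None,fx=2.8,fy=2.8,interpolation=cv2.INTER_CUBIC)
cv2.imwrite("pics/f.png",a)
E
```

```text
t 15.07 tcp [ 0.4504 -0.1146  0.2383] F [-0.19  0.59  0.03] M [-0.034 -0.028  0.056] grip -0.002
zyaw -13.72 finger about axis: r 0.1906 ang -122.72 h 0.1683  tool-frame x,z of finger [ 0.1802 -0.1683 -0.062 ] q [-0.38  0.26  1.71  0.    1.17 -0.14] tilt [ 0. -0. -1.]
```

View pics/f.png

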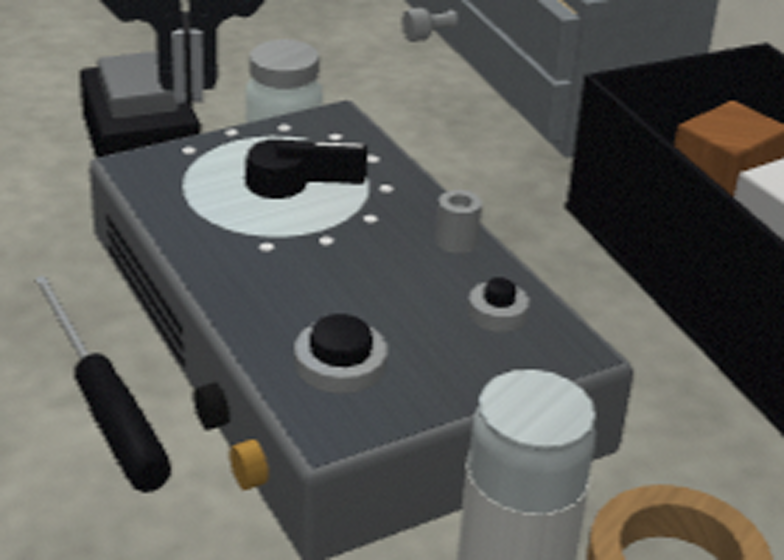

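The pointer tip at full-frame (360,232) matches position 6 (predicted (363,232.5); position 5 would be (359,224)). The start button is up again and the other things are in place.

```bash
python3 -c "from rig import *;print(hand_in())"
```

```text
the job is handed in; nothing more can be done
None
```

I set the selector to the sixth position and pressed start once, then handed the job in at about 15 s of the 48 s allowed. The hand-in gives no verdict.

- **Selector:** I pushed the pointer from the second position with the shut fingertips. It took four clicks, and I checked each one in the side picture. The top camera was hidden by the arm, so it gave no check during the pushing.
- **Start button:** I pressed it until it hit its stop, about 6 mm down. The last step pushed a little past the stop, reaching about 31 N vertically against the 5 N needed. I then lifted clear.
- **Last check:** in the final side picture the pointer tip is about 2 px from where position 6 should appear and about 8 px from position 5. The start button looks fully up. The small button, the socket and the other loose things visible there look undisturbed; the tape measure was out of that picture. The arm is touching nothing.
- **Disagreement:** right after the second and third clicks the pointer appeared between positions. I looked again after the third and it had settled on the fifth, so those pictures were probably taken mid-jump.

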